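# Gauge the tray groove, then house the fat pen

## Task

Of the two empty grooves in the pen case one is deep enough for the fat orange pen and one is too shallow. Take the sprung depth gauge, push its probe into either empty groove until the base sits flat on the tray, and keep it pressed lightly but firmly (about 14 N, never more than 22 N) for at least a second while you read the depth; then stand the gauge back on its stand as it was, and lay the pen in the deep groove, right down on its floor and midway along, leaving the other things where they are.

Things in the scene. Friction and masses are not known exactly. Their poses are not given: they have to be found in the camera images.
- case: Black open pen case, fixed, 186 (x) by 206 (y) mm, walls 6 mm thick, 34 mm high. Origin: centre of its underside, on the table; z up. Inside is a cream tray panel with four grooves along x, 20 mm wide, at y = -72, -22, 22, 72 mm. The outer two hold fixed pens, tops at z = 25 mm. The panel's top is at z = 25 to 33 mm, different each time, not measured: it must be felt. It does not move.
- groove_p (a point): Mid length of the empty groove at case y = +22 mm, in the plane of the table (z = 0). Its walls and black floor run along the case's x at 27 to 77 mm either side of here. One inner groove is deep (floor 8 mm above the table, so 17 to 25 mm below the panel's top), the other shallow (floor 20 mm above the table, 5 to 13 mm below the panel's top); which is which changes.
- groove_m (a point): The same for the other empty groove, at case y = -22 mm.
- notch (a point): Middle of the finger notch, 54 mm wide (case x = -27 to 27 mm), that crosses the whole panel, open down to the case floor 4 mm above the table, so that fingers can lay a pen in a groove. This point is on that floor at the case's centre.
- stand: Dark wooden gauge stand, fixed, 70 x 70 mm, 42 mm high, with a 20 mm hole straight down its middle for the probe. Origin: centre of its underside.
- gauge: Sprung depth gauge, 0.25 kg, loose, on the stand, its probe down the hole. Steel base 24 (x) by 60 (y) by 8 mm; on it a dark column 24 (x) by 26 (y) mm up to 68 mm over the underside: grip it across y. Origin: centre of the base's underside; z up. Use: y across the groove. On both x faces a red pointer rises with the probe: on the green band (z 21 to 31 mm) = deep groove, above it = shallow.
- probe_tip (a point): Lower tip of the gauge's probe, a 6 mm steel pin on the gauge's z axis that stands out 27 mm below the base when free.
- probe (a joint): How far the probe is pushed up into the gauge, in m: 0 free (27 mm out), 0.027 fully in. With the base flat over a groove, groove depth = 27 mm minus this. Spring: 1 N at 0, plus 0.1 N per mm, so never above 3.7 N; the push rises steeply once the base itself bears on the tray.
- pen: Fat orange pen with brass bands, loose, 15 mm thick, 130 mm long, 45 g. Origin: centre of its axis, mid length; its x runs along the pen. It starts on the pen rest, its axis 30 mm above the table, parallel to the rest's x.
- rest: Dark wooden pen rest, fixed, a 130 (x) by 50 (y) mm plate 8 mm thick with two cradles, 14 mm long (x), 37 mm wide and 30 mm high, centred at x = +-50 mm; between them the pen is free. Origin: centre of its underside.
- ink: Ink bottle, loose bystander, 54 mm across, 62 mm high. Origin: centre of its underside.
- carton: Grey upright carton, loose bystander, 50 x 60 x 90 mm. Origin: centre of its underside.
- sleeve: Brown open card sleeve, loose bystander, 80 x 70 x 35 mm. Origin: centre of its underside.
Mind the look-alikes: they are no part of the job. What is shaped like the gauge but pink or turquoise is not meant.

How it is judged:
By the outcome, as a careful person would: the job done as asked, in the order asked, and still so for the second after the job is handed in, with the robot touching nothing.
It also fails if it takes over 69 s, if anything falls off the work surface, if the arm or the gripper's body presses on something with over 40 N, if the wrist force passes 120 N, or if a joint passes its speed limit or range.

## Robot

A 6-joint arm with a two-finger parallel gripper is mounted at the origin on the work surface. World frame = base frame: x ahead of the robot, y to its left, z up, the work surface at z = 0. Lengths are in m, angles in degrees, forces in N, time in s.
With the tool pointing down it reaches from about 0.35 to 0.85 m from the base axis. Payload 8.1 kg.
Tool frame: the origin (TCP) lies at the very end of the fingers, on their centre line; the grasp point (between the pads) lies 19 mm behind it (robot.pinch_z is the distance from the TCP to the grasp point, in m); z points along the fingers, y is the line along which they close (so a half turn about z gives the same grasp; the last joint's range is limited). The gripper opens to 93 mm and grips with 3 to 60 N. Pads are 15 mm wide; open, the fingers measure 128 mm over their backs; the gripper's body (75 mm by 188 mm) begins 65 mm behind the grasp point.
Start: joints at [-77.487, 7.471, 85.268, -0, 87.261, -4.893], TCP at [0.18, -0.573, 0.219] pointing down, gripper open.
Joint ranges: [-169.43, 169.43], [-51.17, 129.36], [1.28, 143.12], [-76.62, 256.62], [0, 156.53], [-152.29, 152.29]. Speed limits (degrees/s): [136.94, 136.94, 159.86, 180, 180, 180].

## Interface

Orientations are given as a 3x3 rotation matrix whose columns are the frame's x, y, z axes.
In Python, from bench import robot gives the robot as it stands. The module is installed in compiled form; this text tells all that it offers.
- The arm moves only by the shell command python3 -m jog 'ROWS' [OPENING] [FORCE]. ROWS is text: rows parted by semicolons, each of 6 numbers parted by spaces: the shift along the tool's x, y, z in mm, then the turn, a rotation vector about the tool's x, y, z in units of 6 degrees (1.0 is 6 degrees). In form: dx dy dz ax ay az; .... A call has exactly 8 rows; each row is the pose to reach, as a shift and turn from the pose commanded when the call began, along the tool's axes at that moment; what a row does not reach only later rows make up. A row lasts 1/8 s, in which the tool goes at most 62.5 mm and 10.7 degrees, less where a joint would pass 70% of its speed; a pose out of reach is approached as far as the arm can. A call with a gripper value outside its range is refused whole. OPENING is the opening, from -1 (shut) to 1 (fully open), so that 0 is half open, set as the call begins (- or left out, the last holds). The fingers move at their own pace and stop on an object; FORCE is the grip in N (left out, the last holds). Time passes only in rows, so rows that repeat a pose let the fingers close, or fill a call up. It gives the time, the measured TCP pose, the force, the opening and the grip force at its end, in the units of the state.
- robot.get_obs(): the state, without advancing time (a new reading comes with each control period).
- robot.capture(name): name is "side" or "top"; returns (picture, depth): 420x560x3 uint8, red, green, blue; 420x560 float32, m along the optical axis (not along the pixel's ray), 0 where there is no reading.
- robot.camera_params(name): a dict with "fov_y" (degrees; the focal length in pixels is half the picture's height over the tangent of half this angle, whatever the lens; pixels are square), "cx", "cy" (the principal point, pixels), "dist" ([k1, k2, p1, p2, k3] as OpenCV has them; the pictures are not rectified), "origin" and "orientation" of the camera in the world. Camera axes: x right, y up, looking along -z (the intrinsics and any distortion apply to the point x, -y, -z); pixel columns grow to the right and rows downward; lengths in m; the calibration is good to about 2 mm. A picture is of the moment at which its call begins. camera_params takes no time and is no camera call.
- robot.finish_job(): hands the job in; it is judged then, once.
The state is a dict: "t": time; "joint_pos": joint angles; "dq": joint speeds; "joint_efforts": joint torques, N m; "ee_pos": TCP position; "eef_rot": TCP orientation; "ft_force": force on the tool from outside, world axes, zero at the start; "torque": the same for the moment, N m; "width": opening from 0.0 (shut) to 1.0 (fully open); "grasp_force": force on a finger pad.
Only numpy, scipy, OpenCV 4.12 (cv2) and the standard library are available. Lean on these libraries where they do the work, as an engineer would, in place of code of your own. Each camera call takes 0.05 s, during which the arm holds its last target. There are 200 camera calls.

## Working session

There is one attempt and no reset: what is moved stays moved. The work goes in short steps, Python scripts to look and compute and a shell command to move; the robot and the scene stay as the last step left them, time stands still between calls to the robot, and variables do not carry over. Pictures are saved under pics/ and viewed, at most 10 in all, crops included, and the job is handed in when it is done.

```bash
mkdir -p pics; cat > h.py <<'E'
import numpy as np, cv2
from bench import robot
def cam(n):
    p=robot.camera_params(n); f=210/np.tan(np.radians(p['fov_y'])/2)
    K=np.array([[f,0,p['cx']],[0,f,p['cy']],[0,0,1.]])
    return K,np.array(p['dist'],float),np.array(p['origin']),np.array(p['orientation']).reshape(3,3)
def grab(n,name=None):
    im,d=robot.capture(n)
    if name: cv2.imwrite('pics/'+name+'.png',im[:,:,::-1])
    np.savez('%s_%s.npz'%(n,name or 'x'),im=im,d=d)
    return im,d
def rays(n,uv):
    K,D,o,R=cam(n); q=cv2.undistortPoints(np.asarray(uv,float).reshape(-1,1,2),K,D).reshape(-1,2)
    return o,np.c_[q[:,0],-q[:,1],-np.ones(len(q))]@R.T
def cloud(n,d):
    v,u=np.mgrid[:420,:560]; o,r=rays(n,np.c_[u.ravel(),v.ravel()])
    return (o+r*d.reshape(-1,1)).reshape(420,560,3)
def onplane(n,uv,z):
    o,r=rays(n,uv); return o+r*((z-o[2])/r[:,2:])
def proj(n,P):
    K,D,o,R=cam(n); c=(np.atleast_2d(P)-o)@R; c=c*[1,-1,-1]
    return cv2.projectPoints(c,np.zeros(3),np.zeros(3),K,D)[0].reshape(-1,2)
E
python3 - <<'E'
from h import *
for n in('top','side'):
    im,d=grab(n,n+'0'); K,D,o,R=cam(n); print(n,K[0,0],D,o,R.round(3).tolist())
print(robot.get_obs(),robot.pinch_z)
E
```

```text
top 432.14348333875097 [-0.04109186  0.          0.          0.          0.        ] [ 0.37499324 -0.00701619  0.98425532] [[-0.02, 0.98, -0.197], [-1.0, -0.02, 0.003], [-0.001, 0.197, 0.98]]
side 449.49480919537166 [-0.05469125  0.          0.          0.          0.        ] [0.36145819 0.70845918 0.90846145] [[-0.973, 0.163, -0.163], [-0.23, -0.739, 0.633], [-0.017, 0.653, 0.757]]
{'t': 0.1, 'joint_pos': array([-7.74882830e+01,  7.51320629e+00,  8.53237111e+01,  2.11978283e-03,
        8.72635785e+01, -4.89336081e+00]), 'dq': array([ 0.07673262, -0.05734071, -0.2078519 , -0.08151887,  0.03559937,
       -0.10131033]), 'joint_efforts': array([ 8.76622598e-04, -5.61341143e+01, -4.93094301e+01,  7.69122387e-02,
        2.90513935e-02, -5.49023218e-05]), 'ee_pos': array([ 0.17939038, -0.57199336,  0.21766065]), 'eef_rot': array([[ 9.54214393e-01,  2.99123343e-01, -3.43904256e-04],
       [ 2.99123483e-01, -9.54212860e-01,  1.72033510e-03],
       [ 1.86434523e-04, -1.74443835e-03, -9.99998461e-01]]), 'ft_force': array([-0.94069778, -0.76534609, -0.1229828 ]), 'torque': array([ 0.0148334 , -0.04445128, -0.02868006]), 'grasp_force': 0.0, 'width': 1.0030037026560956} 0.0188
```

View pics/top0.png

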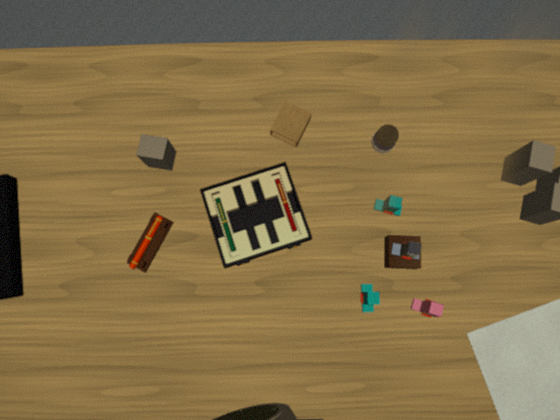

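View pics/side0.png

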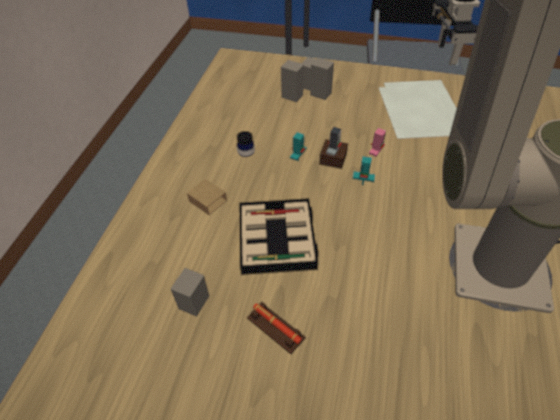

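The top view shows the case at (256,215), the pen on its rest at (150,242), and the dark gauge on its stand at (403,252). The pink and turquoise gauges are decoys. The side view agrees.

```bash
python3 - <<'E'
from h import *
for n,name in(('top','top0'),('side','side0')):
    z=np.load(f'{n}_{name}.npz'); im,d=z['im'],z['d']; P=cloud(n,d)
    ok=d>0
    print(n,'table z',np.median(P[...,2][ok&(abs(P[...,2])<.02)]))
    def rect(c,r,zl,zh,lab,extra=None):
        m=ok&(np.hypot(P[...,0]-c[0],P[...,1]-c[1])<r)&(P[...,2]>zl)&(P[...,2]<zh)
        if extra is not None: m&=extra
        q=P[m]; 
        if len(q)<5: print(lab,'few');return
        (cx,cy),s,a=cv2.minAreaRect(q[:,:2].astype(np.float32)*1000)
        print(lab,len(q),'c',round(cx,1),round(cy,1),'s',np.round(s,1),'a',round(a,2),'mean',q[:,:2].mean(0).round(4),'zmax',np.percentile(q[:,2],[50,98]).round(4))
    def xy(u,v,zz): return onplane('top',[[u,v]],zz)[0]
    c=xy(256,215,.03); rect(c,.165,.015,.05,'case')
    c=xy(403,252,.042); rect(c,.07,.030,.048,'stand'); rect(c,.06,.058,.2,'gauge>58'); rect(c,.06,.085,.2,'gauge>85')
    c=xy(150,242,.02); hsv=cv2.cvtColor(im,cv2.COLOR_RGB2HSV)
    org=(hsv[...,0]<14)&(hsv[...,1]>190)&(hsv[...,2]>140)
    rect(c,.11,.02,.06,'pen',org); rect(c,.11,.004,.06,'rest')
    for l,(u,v) in dict(ink=(385,138),carton=(158,152),sleeve=(291,124),teal1=(390,205),teal2=(370,298),pink=(428,308)).items():
        rect(xy(u,v,.03),.06,.015,.2,l)
o=cv2.imread('pics/top0.png')
a=cv2.resize(o[155:275,195:320],None,fx=3.2,fy=4*.8,interpolation=cv2.INTER_CUBIC); b=cv2.resize(o[220:290,370:445],None,fx=5,fy=384/70,interpolation=cv2.INTER_CUBIC)
cv2.imwrite('pics/crop1.png',np.hstack([a,b]))
E
```

```text
top table z 0.0009711860203807099
case 5308 c 548.2 35.1 s [192.5 206.4] a 17.28 mean [0.5483 0.0367] zmax [0.0269 0.0367]
stand 681 c 457.6 -291.6 s [73.  70.8] a 86.24 mean [ 0.455  -0.2854] zmax [0.0422 0.0468]
gauge>58 307 c 456.9 -290.7 s [27.6 33.6] a 74.94 mean [ 0.4556 -0.2874] zmax [0.1071 0.1134]
gauge>85 220 c 457.8 -291.3 s [27.1 26.8] a 77.83 mean [ 0.4568 -0.2891] zmax [0.1096 0.1136]
pen 241 c 491.1 277.6 s [ 12.8 128.1] a 61.95 mean [0.4859 0.2796] zmax [0.0376 0.0413]
rest 1640 c 491.7 271.2 s [212.7 214.7] a 46.32 mean [0.4909 0.2735] zmax [0.0098 0.0405]
ink 564 c 719.4 -266.7 s [51.4 51.7] a 87.88 mean [ 0.7159 -0.2644] zmax [0.0611 0.0654]
carton 1025 c 692.7 255.7 s [61.8 51.8] a 79.52 mean [0.6864 0.2507] zmax [0.0895 0.0939]
sleeve 1012 c 767.1 -49.8 s [70.7 81.6] a 63.03 mean [ 0.7658 -0.0502] zmax [0.0357 0.0393]
teal1 429 c 558.5 -262.8 s [61.1 35.5] a 73.33 mean [ 0.5561 -0.2581] zmax [0.0647 0.0983]
teal2 435 c 359.2 -201.5 s [30.3 59.5] a 89.53 mean [ 0.3596 -0.2014] zmax [0.0517 0.0978]
pink 435 c 336.2 -330.0 s [58.2 35.1] a 69.97 mean [ 0.3377 -0.3218
[... 442 characters left out ...]
79.7 s [ 11.6 124. ] a 62.59 mean [0.4775 0.287 ] zmax [0.0356 0.0395]
rest 1341 c 491.7 266.6 s [193.  163.5] a 30.4 mean [0.4922 0.2819] zmax [0.0101 0.0394]
ink 347 c 721.1 -265.0 s [50.5 51. ] a 54.43 mean [ 0.7184 -0.2582] zmax [0.0504 0.0634]
carton 1162 c 690.6 256.1 s [61.9 52.1] a 80.68 mean [0.6853 0.2645] zmax [0.0837 0.0923]
sleeve 657 c 766.5 -50.1 s [74.1 81.5] a 62.45 mean [ 0.7665 -0.0461] zmax [0.0335 0.0373]
teal1 314 c 559.2 -261.4 s [60.7 34.2] a 69.53 mean [ 0.5583 -0.2543] zmax [0.061  0.0957]
teal2 341 c 360.5 -202.9 s [59.6 32.2] a 0.78 mean [ 0.3603 -0.1978] zmax [0.053  0.0958]
pink 297 c 335.0 -329.6 s [62.9 33.9] a 56.36 mean [ 0.3365 -0.3212] zmax [0.0627 0.0962]
```

View pics/crop1.png

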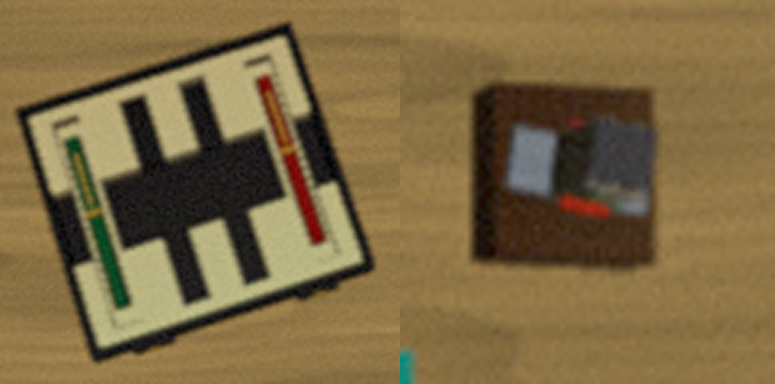

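The crop shows the panel with black grooves at roughly (150,130)-(265,280), hinges on the case's lower (-x) side, and the gauge base running slightly tilted from (530,155) to (635,205).

```bash
python3 -m jog '60 -30 0 0 0 .8;120 -60 0 0 0 1.7;180 -95 0 0 0 2.6;240 -125 0 0 0 3.5;295 -155 0 0 0 4.4;350 -185 0 0 0 5;350 -185 0 0 0 5;350 -185 0 0 0 5' 1 20
python3 - <<'E'
from h import *
for n in('top','side'):
    z=np.load(f'{n}_{n}0.npz'); im,d=z['im'],z['d']; P=cloud(n,d)
    z0={'top':.001,'side':-.0006}[n]
    hsv=cv2.cvtColor(im,cv2.COLOR_RGB2HSV)
    near=np.hypot(P[...,0]-.55,P[...,1]-.036)<.15
    cream=near&(hsv[...,2]>140)&(hsv[...,1]<90)&(P[...,2]>.015)
    cream=cv2.morphologyEx(cream.astype(np.uint8),cv2.MORPH_OPEN,np.ones((3,3)))>0
    print(n,'panel z',np.median(P[...,2][cream])-z0,cream.sum(), 'p', np.percentile(P[...,2][cream]-z0,[10,90]))
    v,u=np.nonzero(cream)
    w=onplane(n,np.c_[u,v],.029)
    print(' cream rect',cv2.minAreaRect(w[:,:2].astype(np.float32)*1000))
    c=w[:,:2].mean(0)
    # groove axis: use case frame
    th=np.radians(16.9); R=np.array([[np.cos(th),-np.sin(th)],[np.sin(th),np.cos(th)]])
    C=np.array([.551,.036])
    # deep dark: depth in groove areas
    p=(P[...,:2]-C)@R; zz=P[...,2]-z0
    for s in(22,-22):
        m=near&(abs(abs(p[...,0])-.052)<.02)&(abs(p[...,1]-s/1000)<.006)
        print(' groove',s,m.sum(),np.percentile(zz[m],[10,50,90]).round(4))
    m=near&(abs(p[...,0])<.02)&(abs(p[...,1])<.05); print(' notch',np.median(zz[m]))
E
```

```text
t: 1.1
ee_pos: [0.4589, -0.2898, 0.2181]
eef_rot: [[0.977, -0.215, -0.001], [-0.215, -0.977, 0.001], [-0.001, -0.001, -1.0]]
ft_force: [-0.3, -0.4, -0.6]
width: 1.0
grasp_force: 0.0
top panel z 0.025959123162203834 2083 p [0.0236632 0.0280966]
 cream rect ((548.3443603515625, 34.19175720214844), (166.47227478027344, 191.01914978027344), 17.153470993041992)
 groove 22 184 [0.0181 0.0202 0.0222]
 groove -22 181 [0.0054 0.0078 0.0102]
 notch 0.003882795333402634
side panel z 0.02535333550094383 1787 p [0.02314601 0.02750938]
 cream rect ((550.3271484375, 34.81976318359375), (170.97865295410156, 186.63209533691406), 17.21409797668457)
 groove 22 96 [0.0175 0.0193 0.0215]
 groove -22 4 [0.0085 0.0102 0.0105]
 notch 0.0035548614016889905
```

```bash
python3 -m jog '-1 0 40 0 0 0;-1 0 90 0 0 0;-1 0 125 0 0 0;-1 0 138 0 0 0;-1 0 140 0 0 0;-1 0 140 0 0 0;-1 0 140 0 0 0;-1 0 140 0 0 0'
python3 -m jog '0 0 0 0 0 0;0 0 0 0 0 0;0 0 0 0 0 0;0 0 0 0 0 0;0 0 0 0 0 0;0 0 0 0 0 0;0 0 0 0 0 0;0 0 0 0 0 0' -1 45
python3 - <<'E'
from h import *
im,d=grab('side','side1')
o=im[:,:,::-1]; cv2.imwrite('pics/crop2.png',cv2.resize(o[110:190,290:390],None,fx=6,fy=6,interpolation=cv2.INTER_CUBIC))
# groove lateral profile
for n in('top','side'):
    z=np.load(f'{n}_{n}0.npz'); g=cv2.cvtColor(z['im'],cv2.COLOR_RGB2GRAY).astype(np.float32)
    th=np.radians(17.15); R=np.array([[np.cos(th),-np.sin(th)],[np.sin(th),np.cos(th)]]); C=np.array([.5505,.0353])
    ys=np.arange(-.11,.11,.0005)
    for lo,hi in((-.068,-.034),(.034,.068)):
        pr=[]
        for x in np.linspace(lo,hi,12):
            w=np.c_[np.c_[np.full(len(ys),x),ys]@R.T+C,np.full(len(ys),.026)]
            uv=proj(n,w).astype(np.float32); pr.append(cv2.remap(g,uv[:,:1],uv[:,1:],cv2.INTER_LINEAR)[:,0])
        p=np.mean(pr,0); b=p<110; e=np.flatnonzero(np.diff(b.astype(int))); print(n,lo,(ys[e]*1000).round(1))
    xs=np.arange(-.11,.11,.0005)
    for y0 in(-.045,0,.045):
        w=np.c_[np.c_[xs,np.full(len(xs),y0)]@R.T+C,np.full(len(xs),.026)]
        uv=proj(n,w).astype(np.float32); p=cv2.remap(g,uv[:,:1],uv[:,1:],cv2.INTER_LINEAR)[:,0]
        e=np.flatnonzero(np.diff((p<110).astype(int))); print(n,'x at y',y0,(xs[e]*1000).round(1))
E
```

```text
t: 2.1
ee_pos: [0.4578, -0.2915, 0.0797]
eef_rot: [[0.976, -0.218, 0.001], [-0.218, -0.976, -0.001], [0.002, 0.001, -1.0]]
ft_force: [-0.1, -0.5, 0.2]
width: 0.999
grasp_force: 0.0
t: 3.1
ee_pos: [0.4572, -0.2912, 0.0786]
eef_rot: [[0.976, -0.218, 0.0], [-0.218, -0.976, -0.0], [0.0, 0.0, -1.0]]
ft_force: [-0.6, -1.4, 0.2]
width: 0.275
grasp_force: 45.0
top -0.068 [-106.   -97.   -78.   -67.   -32.   -13.5   12.    30.5   65.5   76.5
   96.   106. ]
top 0.034 [-106.5  -97.   -77.   -66.5  -32.   -13.    12.    31.    65.5   76.5
   96.   105. ]
top x at y -0.045 [-99.5 -86.5 -26.5  26.   86.   99. ]
top x at y 0 [-96.5 -86.5 -26.5  26.   86.5  97.  104.5]
top x at y 0.045 [-100.   -86.5  -26.5   26.    86.    96.5]
side -0.068 [-98.  -79.5 -66.  -29.  -14.   13.5  30.   64.   78.5  91.5]
side 0.034 [-98.  -78.5 -66.  -29.  -14.   13.5  30.   64.5  78.5  91.5]
side x at y -0.045 [-98.5 -87.  -26.   24.5  86.   94.5]
side x at y 0 [-95.  -87.  -26.5  25.5  86.5  94. ]
side x at y 0.045 [-99. -87. -27.  26.  86.  93.]
```

View pics/crop2.png

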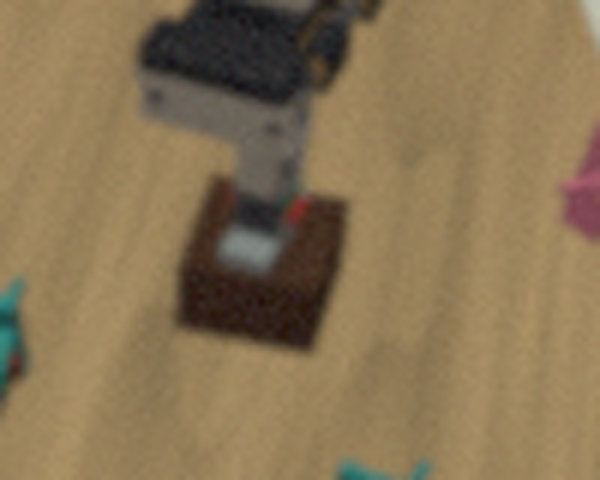

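```bash
python3 -m jog '0 0 -20 0 0 0;0 0 -55 0 0 0;0 0 -90 0 0 0;-2 -50 -95 0 0 -1;-6 -110 -95 0 0 -2;-10 -170 -95 0 0 -3;-13 -230 -95 0 0 -4;-14 -285 -95 0 0 -4.95'
python3 -m jog '0 -9 10 0 0 0;0 -9 25 0 0 0;0 -9 40 0 0 0;0 -9 50 0 0 0;0 -9 50 0 0 0;0 -9 50 0 0 0;0 -9 50 0 0 0;0 -9 50 0 0 0'
python3 - <<'E'
from h import *
im,d=grab('side','side2'); im2,d=grab('top','top2')
a=cv2.resize(im[160:280,220:340,::-1],(400,400),interpolation=cv2.INTER_CUBIC); b=cv2.resize(im2[150:270,195:315,::-1],(400,400),interpolation=cv2.INTER_CUBIC)
cv2.imwrite('pics/crop3.png',np.hstack([a,b])); print(robot.get_obs()['ee_pos'],robot.get_obs()['ft_force'])
E
```

```text
t: 4.15
ee_pos: [0.5052, -0.0077, 0.1732]
eef_rot: [[0.955, 0.298, -0.001], [0.298, -0.955, 0.0], [-0.0, -0.0, -1.0]]
ft_force: [1.2, -0.2, -2.5]
width: 0.276
grasp_force: 45.0
t: 5.15
ee_pos: [0.5034, -0.0013, 0.1242]
eef_rot: [[0.956, 0.294, 0.001], [0.294, -0.956, -0.0], [0.001, 0.0, -1.0]]
ft_force: [0.4, 0.7, -3.4]
width: 0.276
grasp_force: 45.0
[ 0.50321844 -0.00124639  0.12397641] [-0.37969781  0.74603348 -2.71946039]
```

View pics/crop3.png

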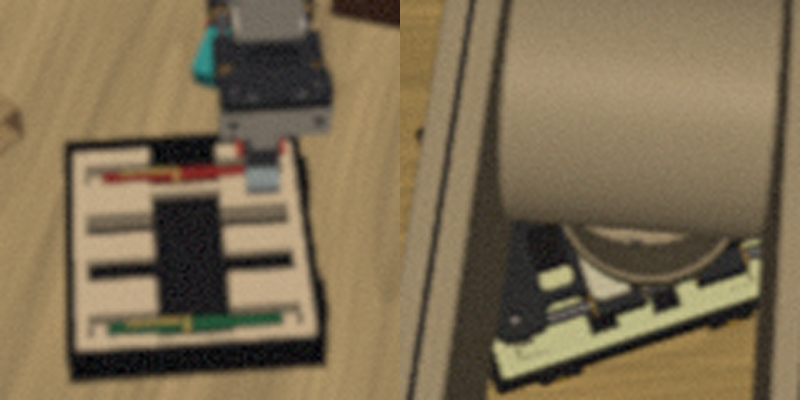

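The side view shows the dark gauge held over the -x half of the case, near the -22 groove. I'll correct 4 mm and descend.

```bash
python3 -m jog '4 1.4 0 0 0 0;4 1.4 15 0 0 0;4 1.4 30 0 0 0;4 1.4 42 0 0 0;4 1.4 50 0 0 0;4 1.4 53 0 0 0;4 1.4 54 0 0 0;4 1.4 54 0 0 0'
python3 -m jog '0 0 1 0 0 0;0 0 2 0 0 0;0 0 3 0 0 0;0 0 3.5 0 0 0;0 0 4 0 0 0;0 0 4 0 0 0;0 0 4 0 0 0;0 0 4 0 0 0'
```

```text
t: 6.25
ee_pos: [0.5075, -0.0015, 0.0701]
eef_rot: [[0.956, 0.294, 0.001], [0.294, -0.956, -0.0], [0.001, 0.0, -1.0]]
ft_force: [-0.9, 0.1, -1.6]
width: 0.277
grasp_force: 45.0
t: 7.25
ee_pos: [0.5074, -0.0015, 0.0657]
eef_rot: [[0.956, 0.294, 0.0], [0.294, -0.956, -0.0], [0.0, 0.0, -1.0]]
ft_force: [1.8, -0.1, -0.5]
width: 0.277
grasp_force: 45.0
```

```bash
python3 -m jog '0 0 .5 0 0 0;0 0 1 0 0 0;0 0 1.5 0 0 0;0 0 2 0 0 0;0 0 2 0 0 0;0 0 2 0 0 0;0 0 2 0 0 0;0 0 2 0 0 0'
python3 -m jog '0 0 .3 0 0 0;0 0 .6 0 0 0;0 0 .8 0 0 0;0 0 .8 0 0 0;0 0 .8 0 0 0;0 0 .8 0 0 0;0 0 .8 0 0 0;0 0 .8 0 0 0'
```

```text
t: 8.25
ee_pos: [0.5072, -0.0014, 0.0636]
eef_rot: [[0.956, 0.294, -0.0], [0.294, -0.956, 0.0], [-0.0, -0.0, -1.0]]
ft_force: [0.9, -0.0, 0.3]
width: 0.279
grasp_force: 45.0
t: 9.25
ee_pos: [0.5072, -0.0014, 0.0628]
eef_rot: [[0.956, 0.294, -0.0], [0.294, -0.956, 0.0], [-0.0, -0.0, -1.0]]
ft_force: [1.9, -0.0, -1.0]
width: 0.273
grasp_force: 45.0
```

```bash
python3 -m jog '0 0 .2 0 0 0;0 0 .4 0 0 0;0 0 .6 0 0 0;0 0 .6 0 0 0;0 0 .6 0 0 0;0 0 .6 0 0 0;0 0 .6 0 0 0;0 0 .6 0 0 0'
```

```text
t: 10.25
ee_pos: [0.5073, -0.0014, 0.0626]
eef_rot: [[0.956, 0.294, 0.0], [0.294, -0.956, -0.0], [0.0, 0.0, -1.0]]
ft_force: [-1.8, -0.1, 5.2]
width: 0.278
grasp_force: 45.0
```

```bash
python3 -m jog '0 0 .2 0 0 0;0 0 .4 0 0 0;0 0 .5 0 0 0;0 0 .5 0 0 0;0 0 .5 0 0 0;0 0 .5 0 0 0;0 0 .5 0 0 0;0 0 .5 0 0 0'
```

```text
t: 11.25
ee_pos: [0.5074, -0.0014, 0.0626]
eef_rot: [[0.956, 0.294, 0.0], [0.294, -0.956, -0.0], [0.0, 0.0, -1.0]]
ft_force: [-4.6, 0.6, 9.7]
width: 0.277
grasp_force: 45.0
```

```bash
python3 -m jog '0 0 .1 0 0 0;0 0 .2 0 0 0;0 0 .2 0 0 0;0 0 .2 0 0 0;0 0 .2 0 0 0;0 0 .2 0 0 0;0 0 .2 0 0 0;0 0 .2 0 0 0'
python3 - <<'E'
from h import *
im,d=grab('side','side3')
cv2.imwrite('pics/crop4.png',cv2.resize(im[185:245,270:330,::-1],(600,600),interpolation=cv2.INTER_CUBIC))
print(proj('side',[[.5073,-.0014,.026],[.5073,-.0014,.052]]))
for i in range(5):
    robot.capture('side'); o=robot.get_obs(); print(o['ft_force'].round(1),o['torque'].round(2))
E
python3 -m jog '0 0 0 0 0 0;0 0 0 0 0 0;0 0 0 0 0 0;0 0 0 0 0 0;0 0 0 0 0 0;0 0 0 0 0 0;0 0 0 0 0 0;0 0 0 0 0 0'
```

```text
t: 12.25
ee_pos: [0.5074, -0.0014, 0.0626]
eef_rot: [[0.956, 0.294, 0.0], [0.294, -0.956, -0.0], [0.0, 0.0, -1.0]]
ft_force: [-5.6, 0.8, 12.5]
width: 0.275
grasp_force: 45.0
[[296.04739995 224.11472449]
 [296.11983026 217.49931154]]
[-4.9 -1.3 11.8] [ 0.13  1.09 -0.01]
[-5.2 -0.3 12. ] [0.18 1.05 0.03]
[-5.3 -0.1 12.2] [0.11 1.03 0.01]
[-5.8  0.3 11.8] [0.12 1.04 0.  ]
[-5.6  0.4 11.6] [0.15 1.06 0.04]
t: 13.55
ee_pos: [0.5074, -0.0014, 0.0626]
eef_rot: [[0.956, 0.294, 0.0], [0.294, -0.956, -0.0], [0.0, 0.0, -1.0]]
ft_force: [-5.8, -0.8, 11.8]
width: 0.275
grasp_force: 45.0
```

View pics/crop4.png

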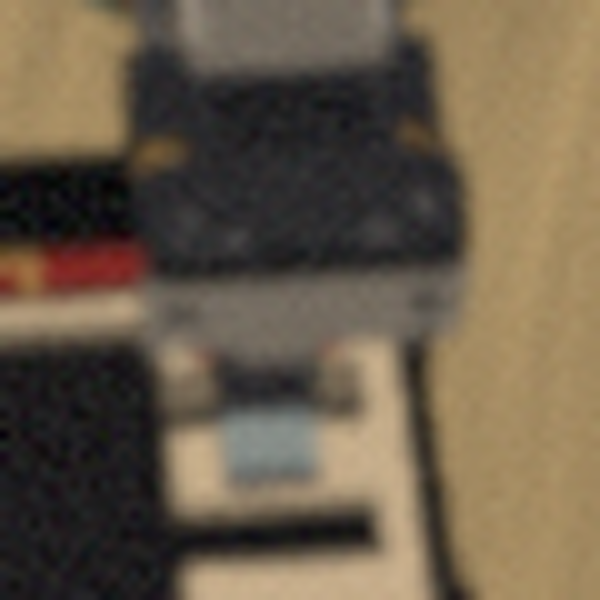

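```bash
python3 -m jog '0 0 -20 0 0 0;0 0 -55 0 0 0;0 0 -90 0 0 0;-22 44 -107 0 0 1;-48 94 -107 0 0 2;-74 146 -107 0 0 3;-100 198 -107 0 0 4;-124 244 -107 0 0 4.95'
python3 -m jog '0 0 0 0 0 0;0 0 0 0 0 0;0 0 0 0 0 0;0 0 0 0 0 0;0 0 0 0 0 0;0 0 0 0 0 0;0 0 0 0 0 0;0 0 0 0 0 0'
python3 - <<'E'
from h import *
o=robot.get_obs(); R=np.array(o['eef_rot']).reshape(3,3); print((R.T@(np.array([.4572,-.2912,.0786])-o['ee_pos'])*1000).round(1),R.round(3).tolist())
E
```

```text
t: 14.55
ee_pos: [0.4594, -0.2728, 0.1677]
eef_rot: [[0.975, -0.222, -0.001], [-0.222, -0.975, 0.001], [-0.001, -0.0, -1.0]]
ft_force: [0.6, 0.6, -3.0]
width: 0.28
grasp_force: 45.0
t: 15.55
ee_pos: [0.4605, -0.2711, 0.1686]
eef_rot: [[0.976, -0.218, -0.0], [-0.218, -0.976, -0.0], [0.0, 0.0, -1.0]]
ft_force: [-0.9, -1.1, -3.2]
width: 0.274
grasp_force: 45.0
[ 1.2 20.3 90. ] [[0.976, -0.218, -0.0], [-0.218, -0.976, -0.0], [0.0, 0.0, -1.0]]
```

```bash
python3 -m jog '1 20 10 0 0 0;1 20 30 0 0 0;1 20 50 0 0 0;1 20 65 0 0 0;1 20 78 0 0 0;1 20 86 0 0 0;1 20 89 0 0 0;1 20 89 0 0 0'
python3 -m jog '0 0 .3 0 0 0;0 0 .6 0 0 0;0 0 .9 0 0 0;0 0 .9 0 0 0;0 0 .9 0 0 0;0 0 .9 0 0 0;0 0 .9 0 0 0;0 0 .9 0 0 0'
```

```text
t: 16.55
ee_pos: [0.4573, -0.2909, 0.0798]
eef_rot: [[0.976, -0.218, 0.0], [-0.218, -0.976, -0.0], [0.0, 0.0, -1.0]]
ft_force: [0.3, 0.0, -2.3]
width: 0.273
grasp_force: 45.0
t: 17.55
ee_pos: [0.4571, -0.2909, 0.0786]
eef_rot: [[0.976, -0.218, 0.0], [-0.218, -0.976, -0.0], [0.0, -0.0, -1.0]]
ft_force: [-0.4, -0.2, -2.4]
width: 0.277
grasp_force: 45.0
```

```bash
python3 -m jog '0 0 .2 0 0 0;0 0 .4 0 0 0;0 0 .5 0 0 0;0 0 .5 0 0 0;0 0 .5 0 0 0;0 0 .5 0 0 0;0 0 .5 0 0 0;0 0 .5 0 0 0'
```

```text
t: 18.55
ee_pos: [0.4572, -0.2909, 0.0786]
eef_rot: [[0.976, -0.218, 0.0], [-0.218, -0.976, -0.0], [0.0, 0.0, -1.0]]
ft_force: [-3.2, 1.6, 6.1]
width: 0.274
grasp_force: 45.0
```

```bash
python3 -m jog '0 0 0 0 0 0;0 0 0 0 0 0;0 0 0 0 0 0;0 0 0 0 0 0;0 0 0 0 0 0;0 0 -10 0 0 0;0 0 -45 0 0 0;0 0 -90 0 0 0' 1 20
python3 -m jog '0 -40 -40 0 0 -1.7;-11 -95 -40 0 0 -3.4;-22 -150 -40 0 0 -5.1;-33 -200 -40 0 0 -6.8;-44 -250 -40 0 0 -8.5;-55 -300 -40 0 0 -10.2;-66 -350 -40 0 0 -11.9;-77 -400 -40 0 0 -13.6'
python3 - <<'E'
from h import *
im,d=grab('top','top4'); P=cloud('top',d); 
def rect(c,r,zl,zh,lab):
    m=(d>0)&(np.hypot(P[...,0]-c[0],P[...,1]-c[1])<r)&(P[...,2]>zl)&(P[...,2]<zh); q=P[m]
    print(lab,m.sum(),cv2.minAreaRect(q[:,:2].astype(np.float32)*1000) if m.sum()>5 else '',np.percentile(q[:,2],[50,98]) if m.sum() else '')
rect((.4575,-.291),.06,.058,.2,'gauge58'); rect((.4575,-.291),.06,.085,.2,'g85')
o=robot.get_obs(); print(o['ee_pos'],o['joint_pos'].round(1))
R=np.array(o['eef_rot']).reshape(3,3); a=np.radians(62)
print((R.T@(np.array([.4904,.2786,.1])-o['ee_pos'])*1000).round(1), np.degrees(np.arctan2(R[1,1],R[0,1])))
# pen ends, from first pictures
for n in('top','side'):
    z=np.load(f'{n}_{n}0.npz'); hsv=cv2.cvtColor(z['im'],cv2.COLOR_RGB2HSV); 
    m=((hsv[...,0]<14)|(hsv[...,0]>172)|((hsv[...,0]<25)&(hsv[...,2]>200)))&(hsv[...,1]>170)&(hsv[...,2]>110); v,u=np.nonzero(m)
    w=onplane(n,np.c_[u,v],.03)[:,:2]; w=w[np.hypot(*(w-[.4904,.2786]).T)<.09]
    ev,V=np.linalg.eigh(np.cov(w.T)); ax=V[:,1]*np.sign(V[0,1]); nn=np.array([-ax[1],ax[0]]); c0=np.array([.4904,.2786]); s=(w-c0)@ax; t=(w-c0)@nn
    print(n,len(w),'ang',np.degrees(np.arctan2(ax[1],ax[0])),'along',np.percentile(s,[.5,99.5])*1000,'lat',np.percentile(t,[2,50,98])*1000)
E
```

```text
t: 19.55
ee_pos: [0.4564, -0.2903, 0.1687]
eef_rot: [[0.976, -0.218, -0.002], [-0.218, -0.976, 0.001], [-0.002, -0.001, -1.0]]
ft_force: [0.5, -1.9, -0.2]
width: 0.996
grasp_force: 0.0
t: 20.55
ee_pos: [0.4692, 0.118, 0.2092]
eef_rot: [[0.353, 0.936, 0.002], [0.936, -0.353, 0.0], [0.001, 0.001, -1.0]]
ft_force: [0.2, -0.4, 1.1]
width: 0.998
grasp_force: 0.0
gauge58 301 ((456.6021423339844, -289.8578796386719), (27.9805965423584, 32.59032440185547), 74.04234313964844) [0.10765055 0.11317339]
g85 218 ((457.9469909667969, -290.2161865234375), (27.82295036315918, 26.820602416992188), 78.54142761230469) [0.10962557 0.11338399]
[0.46859135 0.12336444 0.20918129] [  8.5 -10.6 104.    0.2  86.5  28.5]
[152.9 -32.5 109.8] -19.98459928075892
top 308 ang -28.724069158010405 along [-63.7664717   65.78034335] lat [-5.70150803  0.61482594  8.35036439]
side 323 ang -27.231730661448687 along [-62.91598654  64.49047368] lat [-8.81258804 -0.27762084  6.37517283]
```

```bash
python3 -m jog '20 -5 20 0 0 -1.75;45 -10 40 0 0 -3.5;75 -17 60 0 0 -5.25;105 -24 80 0 0 -7;135 -31 89 0 0 -8.75;156 -36 89 0 0 -10.5;156 -36 89 0 0 -12.2;156 -36 89 0 0 -13.83' 0
python3 -m jog '0 0 10 0 0 0;0 0 20 0 0 0;0 0 30 0 0 0;0 0 40 0 0 0;0 0 40 0 0 0;0 0 40 0 0 0;0 0 40 0 0 0;0 0 40 0 0 0'
python3 - <<'E'
from h import *
o=robot.get_obs(); R=np.array(o['eef_rot']).reshape(3,3); print(o['ee_pos'],(R.T@(np.array([.4913,.2783,.020])-o['ee_pos'])*1000).round(1), np.degrees(np.arctan2(R[1,1],R[0,1])),o['joint_pos'].round(0))
im,d=grab('side','side5'); im2,d=grab('top','top5')
a=cv2.resize(im[270:370,220:340,::-1],(480,400),interpolation=cv2.INTER_CUBIC); b=cv2.resize(im2[200:290,110:190,::-1],(320,400),interpolation=cv2.INTER_CUBIC)
cv2.imwrite('pics/crop5.png',np.hstack([a,b]))
E
```

```text
t: 21.6
ee_pos: [0.4917, 0.2751, 0.1198]
eef_rot: [[-0.886, 0.465, 0.0], [0.465, 0.886, 0.0], [-0.0, 0.0, -1.0]]
ft_force: [-0.0, -0.4, 0.3]
width: 0.498
grasp_force: 0.0
t: 22.6
ee_pos: [0.4918, 0.275, 0.0796]
eef_rot: [[-0.883, 0.47, 0.001], [0.47, 0.883, 0.0], [-0.001, 0.001, -1.0]]
ft_force: [0.5, -0.3, 1.3]
width: 0.5
grasp_force: 0.0
[0.49177069 0.27498848 0.07960851] [ 2.   2.7 59.6] 61.981926508154025 [ 24.   8. 100.   0.  72. -38.]
```

View pics/crop5.png

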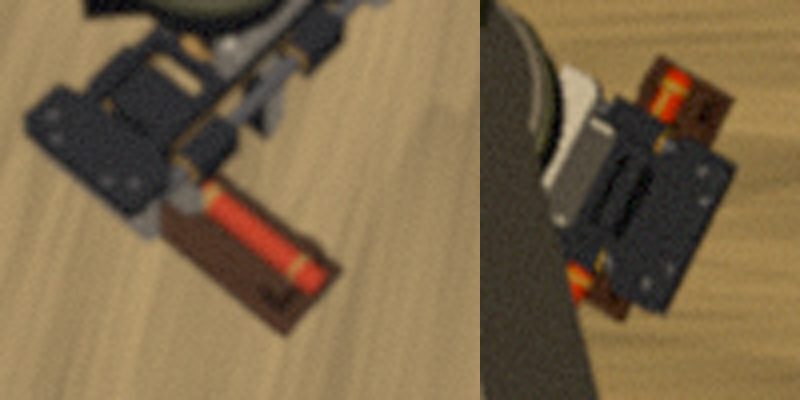

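The pictures show the gripper straddling the pen, with pen ends visible on both sides: (265,240) in the side half and (575,280) and (670,95) in the top half. Yaw is aligned, so I'll descend and grip.

```bash
python3 -m jog '2 2.7 8 0 0 0;2 2.7 20 0 0 0;2 2.7 32 0 0 0;2 2.7 44 0 0 0;2 2.7 53 0 0 0;2 2.7 58 0 0 0;2 2.7 59.5 0 0 0;2 2.7 59.5 0 0 0'
python3 -m jog '0 0 0 0 0 0;0 0 0 0 0 0;0 0 0 0 0 0;0 0 0 0 0 0;0 0 0 0 0 0;0 0 0 0 0 0;0 0 0 0 0 0;0 0 0 0 0 0' -1 15
```

```text
t: 23.7
ee_pos: [0.4912, 0.2783, 0.0199]
eef_rot: [[-0.883, 0.47, 0.0], [0.47, 0.883, 0.0], [-0.0, 0.0, -1.0]]
ft_force: [-0.1, -0.6, -0.5]
width: 0.5
grasp_force: 0.0
t: 24.7
ee_pos: [0.491, 0.2782, 0.0197]
eef_rot: [[-0.883, 0.47, 0.0], [0.47, 0.883, 0.0], [-0.0, 0.0, -1.0]]
ft_force: [0.1, -0.3, 1.5]
width: 0.155
grasp_force: 15.0
```

```bash
python3 -m jog '0 0 -15 0 0 0;0 0 -45 0 0 0;0 0 -80 0 0 0;-30 -33 -80 0 0 -1.5;-68 -75 -80 0 0 -3;-106 -117 -80 0 0 -4.5;-144 -160 -80 0 0 -6;-182 -202 -80 0 0 -7.52'
python3 -m jog '0 0 5 0 0 0;0 0 15 0 0 0;0 0 25 0 0 0;0 0 25 0 0 0;0 0 25 0 0 0;0 0 25 0 0 0;0 0 25 0 0 0;0 0 25 0 0 0'
python3 - <<'E'
from h import *
o=robot.get_obs(); R=np.array(o['eef_rot']).reshape(3,3); print(o['ee_pos'],(R.T@(np.array([.5569,.0140,.0055])-o['ee_pos'])*1000).round(1), np.degrees(np.arctan2(R[1,1],R[0,1])))
im,d=grab('side','side6'); im2,d=grab('top','top6')
a=cv2.resize(im[180:290,220:340,::-1],(436,400),interpolation=cv2.INTER_CUBIC); b=cv2.resize(im2[150:270,195:315,::-1],(360,400),interpolation=cv2.INTER_CUBIC)
cv2.imwrite('pics/crop6.png',np.hstack([a,b]))
zc=o['ee_pos'][2]+.0103; 
for n,i in(('side',im),('top',im2)):
    hsv=cv2.cvtColor(i,cv2.COLOR_RGB2HSV); m=((hsv[...,0]<15))&(hsv[...,1]>170)&(hsv[...,2]>130); v,u=np.nonzero(m)
    w=onplane(n,np.c_[u,v],zc)[:,:2]-[.5504,.035]; th=np.radians(17.15); C=np.array([[np.cos(th),-np.sin(th)],[np.sin(th),np.cos(th)]]); p=w@C*1000
    k=(abs(p[:,0])<90)&(abs(p[:,1]+22)<25); p=p[k]; print(n,len(p),np.percentile(p[:,0],[1,99]),[ (x,np.percentile(p[abs(p[:,0]-x)<10][:,1],[3,50,97]).round(1)) for x in(-50,-30,30,50) if (abs(p[:,0]-x)<10).sum()>3])
E
```

```text
t: 25.7
ee_pos: [0.5573, 0.0126, 0.1009]
eef_rot: [[-0.954, -0.299, 0.001], [-0.299, 0.954, 0.0], [-0.001, -0.0, -1.0]]
ft_force: [0.9, 0.6, -0.1]
width: 0.156
grasp_force: 15.0
t: 26.7
ee_pos: [0.5569, 0.0143, 0.0748]
eef_rot: [[-0.956, -0.294, 0.0], [-0.294, 0.956, -0.0], [-0.0, -0.0, -1.0]]
ft_force: [-0.0, 0.1, -0.5]
width: 0.155
grasp_force: 15.0
[0.55688922 0.01434423 0.07484051] [ 0.1 -0.3 69.3] 107.1037135774289
side 52 [-61.48216537  62.05990886] [(-50, array([-27.4, -21.6, -17.5])), (50, array([-25.9, -20.3, -16.5]))]
top 125 [-62.81629006 -15.12494616] [(-50, array([-26.7, -21. , -15.2])), (-30, array([-27., -21., -15.]))]
```

View pics/crop6.png

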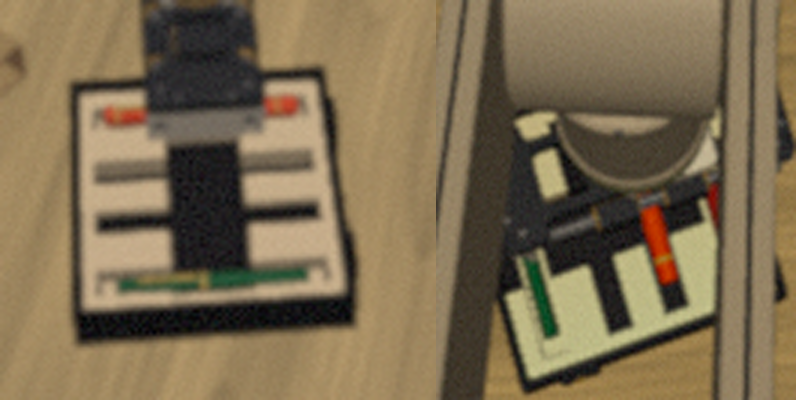

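The side half shows the pen level and centred over the case, ends at (125,115) and (280,105). The top half shows it in line with the right-hand inner groove at (665,250). I'll lower it in stages with a force check.

```bash
python3 -m jog '0 -.8 10 0 0 0;0 -.8 22 0 0 0;0 -.8 34 0 0 0;0 -.8 44 0 0 0;0 -.8 50 0 0 0;0 -.8 53 0 0 0;0 -.8 54.5 0 0 0;0 -.8 54.5 0 0 0'
python3 - <<'E'
from h import *
o=robot.get_obs(); print(o['ft_force'].round(1),o['torque'].round(2),o['ee_pos'].round(4))
E
```

```text
t: 27.8
ee_pos: [0.5572, 0.0136, 0.0204]
eef_rot: [[-0.956, -0.294, 0.0], [-0.294, 0.956, -0.0], [-0.0, -0.0, -1.0]]
ft_force: [-0.1, -0.4, -0.8]
width: 0.156
grasp_force: 15.0
[-0.1 -0.4 -0.8] [ 0.08 -0.13  0.03] [0.5572 0.0136 0.0204]
```

```bash
python3 -m jog '0 0 2 0 0 0;0 0 4 0 0 0;0 0 6 0 0 0;0 0 8 0 0 0;0 0 10 0 0 0;0 0 11 0 0 0;0 0 12 0 0 0;0 0 12 0 0 0'
```

```text
t: 28.8
ee_pos: [0.5569, 0.0136, 0.0081]
eef_rot: [[-0.956, -0.294, -0.0], [-0.294, 0.956, 0.0], [0.0, 0.0, -1.0]]
ft_force: [-0.4, -0.3, -0.3]
width: 0.156
grasp_force: 15.0
```

Free all the way. The final 2.5 mm, then release.

```bash
python3 -m jog '0 0 .5 0 0 0;0 0 1 0 0 0;0 0 1.5 0 0 0;0 0 2 0 0 0;0 0 2.4 0 0 0;0 0 2.4 0 0 0;0 0 2.4 0 0 0;0 0 2.4 0 0 0'
```

```text
t: 29.8
ee_pos: [0.557, 0.0136, 0.0058]
eef_rot: [[-0.956, -0.294, 0.0], [-0.294, 0.956, -0.0], [-0.0, -0.0, -1.0]]
ft_force: [-0.9, -0.8, -0.7]
width: 0.155
grasp_force: 15.0
```

```bash
python3 -m jog '0 0 0 0 0 0;0 0 0 0 0 0;0 0 0 0 0 0;0 0 0 0 0 0;0 0 0 0 0 0;0 0 0 0 0 0;0 0 0 0 0 0;0 0 0 0 0 0' -0.4
python3 -m jog '0 0 -10 0 0 0;0 0 -25 0 0 0;0 0 -50 0 0 0;0 0 -90 0 0 0;0 0 -140 0 0 0;40 0 -190 0 0 0;100 0 -200 0 0 0;160 0 -200 0 0 0'
python3 -m jog '0 0 0 0 0 0;0 0 0 0 0 0;0 0 0 0 0 0;0 0 0 0 0 0;0 0 0 0 0 0;0 0 0 0 0 0;0 0 0 0 0 0;0 0 0 0 0 0'
python3 - <<'E'
from h import *
im,d=grab('side','side7'); im2,d2=grab('top','top7')
a=cv2.resize(im[110:290,220:400,::-1],(400,400),interpolation=cv2.INTER_CUBIC); b=cv2.resize(im2[150:310,195:450,::-1],(400,400),interpolation=cv2.INTER_CUBIC)
cv2.imwrite('pics/crop7.png',np.hstack([a,b]))
for n,i,dd,z0 in(('side',im,d,-.0006),('top',im2,d2,.001)):
    hsv=cv2.cvtColor(i,cv2.COLOR_RGB2HSV); m=((hsv[...,0]<15))&(hsv[...,1]>170)&(hsv[...,2]>110); v,u=np.nonzero(m); P=cloud(n,dd)
    w=onplane(n,np.c_[u,v],.0155)[:,:2]-[.5504,.035]; th=np.radians(17.15); C=np.array([[np.cos(th),-np.sin(th)],[np.sin(th),np.cos(th)]]); p=w@C*1000
    k=(abs(p[:,0])<90)&(abs(p[:,1]+22)<18); p=p[k]; zz=P[v[k],u[k],2]-z0; print(n,len(p),np.percentile(p[:,0],[1,99]),np.median(p[:,1]),'ztop',np.percentile(zz,[50,90]))
    m=(dd>0)&(np.hypot(P[...,0]-.4575,P[...,1]+.291)<.06)&(P[...,2]>.085)&(P[...,2]<.2); print('gauge',m.sum(),cv2.minAreaRect(P[m][:,:2].astype(np.float32)*1000), np.percentile(P[m][:,2],95))
E
```

```text
t: 30.8
ee_pos: [0.557, 0.0136, 0.0057]
eef_rot: [[-0.956, -0.294, -0.0], [-0.294, 0.956, 0.0], [0.0, 0.0, -1.0]]
ft_force: [-0.2, 0.4, -1.0]
width: 0.298
grasp_force: 0.0
t: 31.8
ee_pos: [0.4038, -0.034, 0.2088]
eef_rot: [[-0.956, -0.295, 0.005], [-0.295, 0.956, -0.001], [-0.004, -0.003, -1.0]]
ft_force: [-0.2, -0.6, 0.0]
width: 0.3
grasp_force: 0.0
t: 32.8
ee_pos: [0.4041, -0.0335, 0.2057]
eef_rot: [[-0.956, -0.294, -0.0], [-0.294, 0.956, 0.0], [0.0, 0.0, -1.0]]
ft_force: [0.3, -0.4, 0.4]
width: 0.302
grasp_force: 0.0
side 119 [-59.5742745   54.11540293] -25.117620337807374 ztop [0.02051926 0.02305583]
gauge 21 ((458.7305908203125, -282.43499755859375), (29.07265281677246, 10.536175727844238), 10.309089660644531) 0.09730789776147952
top 58 [36.65524353 65.67617997] -22.660906594861416 ztop [0.02149027 0.02346988]
gauge 217 ((457.7012634277344, -290.20989990234375), (26.987564086914062, 26.300350189208984), 78.14518737792969) 0.11230972715900074
```

View pics/crop7.png

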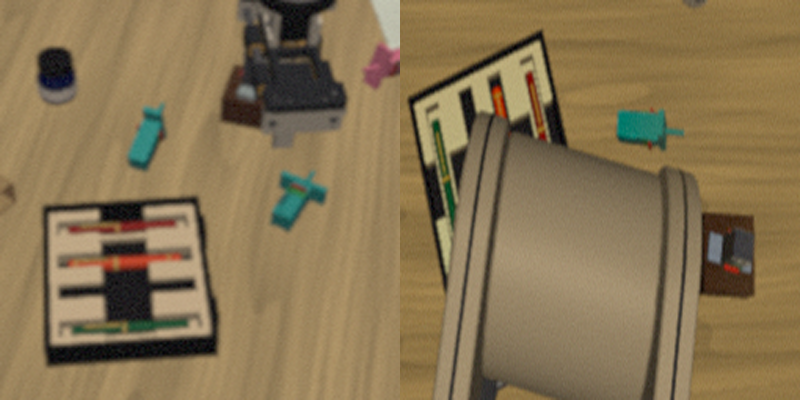

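The orange pen lies in the inner groove (120,262) with its top at 23 mm, on the floor. The gauge is back on its stand (735,250). The turquoise look-alikes seem to have shifted since the first picture, so I'll check that across the saved frames.

```bash
python3 - <<'E'
from h import *
for n,k in(('top','top0'),('top','top2'),('top','top4'),('top','top5'),('top','top6'),('top','top7'),('side','side0'),('side','side1'),('side','side2'),('side','side3'),('side','side5'),('side','side6'),('side','side7')):
    z=np.load(f'{n}_{k}.npz'); hsv=cv2.cvtColor(z['im'],cv2.COLOR_RGB2HSV); P=cloud(n,z['d'])
    for lab,m in(('teal',(abs(hsv[...,0].astype(int)-88)<10)&(hsv[...,1]>110)&(hsv[...,2]>60)),('pink',(hsv[...,0]>162)&(hsv[...,0]<176)&(hsv[...,1]>70)&(hsv[...,2]>110))):
        N,L,S,c=cv2.connectedComponentsWithStats(m.astype(np.uint8))
        print(k,lab,[(S[i,4],np.median(P[L==i],0).round(3).tolist(),round(float(P[L==i][:,2].max()),3)) for i in range(1,N) if S[i,4]>40])
E
```

```text
top0 teal [(np.int32(172), [0.554, -0.266, 0.095], 0.1), (np.int32(52), [0.563, -0.243, 0.036], 0.038), (np.int32(319), [0.361, -0.203, 0.076], 0.984)]
top0 pink [(np.int32(45), [0.342, -0.311, 0.035], 0.044), (np.int32(92), [0.335, -0.329, 0.096], 0.101)]
top2 teal [(np.int32(326), [0.574, -0.175, 0.035], 0.984), (np.int32(153), [0.371, -0.148, 0.024], 0.028), (np.int32(57), [0.384, -0.12, 0.025], 0.031)]
top2 pink [(np.int32(78), [0.269, -0.414, 0.031], 0.039)]
top4 teal [(np.int32(325), [0.574, -0.174, 0.036], 0.984), (np.int32(194), [0.387, -0.107, 0.026], 0.984), (np.int32(153), [0.371, -0.148, 0.024], 0.03)]
top4 pink [(np.int32(104), [0.272, -0.413, 0.031], 0.984)]
top5 teal [(np.int32(328), [0.574, -0.175, 0.035], 0.984), (np.int32(195), [0.387, -0.107, 0.025], 0.031), (np.int32(154), [0.371, -0.148, 0.024], 0.03)]
top5 pink [(np.int32(115), [0.274, -0.409, 0.033], 0.984)]
top6 teal [(np.int32(326), [0.574, -0.174, 0.034], 0.984), (np.int32(194), [0.387, -0.107, 0.026], 0.984), (np.int32(157), [0.371, -0.148, 0.025], 0.984)]
top6 pink [(np.int32(106), [0.273, -0.411, 0.032], 
[... 405 characters left out ...]
(213), [0.382, -0.118, 0.022], 0.028)]
side1 pink [(np.int32(161), [0.295, -0.381, 0.033], 0.908)]
side2 teal [(np.int32(63), [0.582, -0.147, 0.028], 0.233), (np.int32(213), [0.382, -0.116, 0.022], 0.908)]
side2 pink [(np.int32(161), [0.295, -0.38, 0.032], 0.059)]
side3 teal [(np.int32(215), [0.382, -0.118, 0.022], 0.908)]
side3 pink [(np.int32(165), [0.294, -0.381, 0.032], 0.057)]
side5 teal []
side5 pink []
side6 teal [(np.int32(212), [0.382, -0.117, 0.022], 0.908)]
side6 pink [(np.int32(159), [0.295, -0.381, 0.031], 0.057)]
side7 teal [(np.int32(209), [0.574, -0.174, 0.033], 0.908), (np.int32(219), [0.381, -0.118, 0.022], 0.908)]
side7 pink [(np.int32(161), [0.295, -0.381, 0.032], 0.058)]
```

The look-alikes started balanced on their probe pins (bases at about 35 mm) and toppled within the first 3 s. The gripper never came below about 200 mm near them, so this wasn't contact. They have lain still since. The job is complete, so I'm handing it in.

```bash
python3 -c "
from bench import robot
print(robot.finish_job())"
```

```text
the job is handed in; nothing more can be done
None
```

Job handed in at about 33 s: I pressed the gauge at about 14 N for over 2 s in the −22 mm groove and stood it back on its stand within about 1 mm; the gripper hid its pointer, so camera depth (floor 8 mm against 20 mm) and the light spring force told me that groove was the deep one, and the pen now lies on its floor, centred; the three look-alike gauges, which seemed to start balanced on their pins, toppled in the first 3 s without the arm near them, and I left them lying.

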